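Find the rocking corner of a jig plate and shim it

ROBOT

A 7-joint arm with a two-finger parallel gripper is mounted at the origin on a cart in front of the work surface, level with it; the furniture and walls round the work are solid. World frame = base frame: x ahead of the robot, y to its left, z up, the work surface at z = 0. Lengths are in m, angles in degrees, forces in N, time in s.
With the tool pointing down it reaches from about 0.4 to 0.925 m from the base axis. Payload 4.1 kg.
Tool frame: the origin (TCP) lies on the centre line of the jaws, within the pads' length; the fingertips stand 11 mm ahead of it and the grasp point (between the pads) lies 8 mm behind it; z points along the fingers, y is the line along which they close (so a half turn about z gives the same grasp; the last joint's range is limited). The gripper opens to 85 mm and grips with 20 to 120 N. Pads are 22 mm wide; open, the fingers measure 114 mm over their backs; the gripper's body (76 mm by 85 mm) begins 54 mm behind the grasp point. The pads swing forward as they close: fully open they stand 13 mm farther back than shut.
Start: joints at [-73.568, 22.827, 2.584, 88.041, -1.071, 69.15, -2.905], TCP at [0.245, 0.602, 0.242] pointing down, gripper open.
Joint ranges: [-161.44, 161.44], [-28.35, 127.94], [-78.24, 83.42], [0, 140.83], [-78.03, 258.03], [13.02, 114.36], [-168.23, 168.23]. Speed limits (degrees/s): [147.25, 147.25, 180, 180, 180, 180, 180].

INTERFACE

Orientations are given as a 3x3 rotation matrix whose columns are the frame's x, y, z axes.
In Python, from rig import monitor, capture, order, spotter gives the robot as it stands. The module is installed in compiled form; this text tells all that it offers.
- The arm moves only by the tool arm_command, never from a script. Its arguments are lists of equal length, an entry for each row: "translation": the shift along the tool's x, y, z as a fraction of full scale, a list of three; "roll": the turn about the tool's z as a fraction of full scale; "jaw": the closure, from 0 (fully open) to 1 (shut). A call has 1 to 12 rows; each row is the pose to reach, as a shift and turn from the pose commanded when the call began, along the tool's axes at that moment, turning the shorter way round; what a row does not reach only later rows make up. Full scale, the value 1, is 80 mm for a shift and 360 degrees for a turn. A row lasts 1/8 s, in which the tool goes at most 62.5 mm and 10.7 degrees, less where a joint would pass 70% of its speed; a pose out of reach is approached as far as the arm can. A call with a number of a shift or a turn outside -1 to 1 is refused whole. A call with a gripper value outside its range is refused whole. The fingers move at their own pace and stop on an object; "newtons" is the grip in N (left out, the last holds). Time passes only in rows, so rows that repeat a pose let the fingers close. It gives the time, the measured TCP pose, the force, the opening and the grip force at its end, in the units of the state.
- monitor.observe(): the state, without advancing time (a new reading comes with each control period).
- capture(name): name is "scene" or "top"; returns a dict with "color" (420x560x3 uint8, red, green, blue), "fx", "fy", "cx", "cy" (pixels), "extrinsics" (4x4, takes a point from camera to world coordinates). Camera axes: x right, y down, z forward; pixel columns grow to the right and rows downward; lengths in m; the calibration is good to about 2 mm. A picture is of the moment at which its call begins. There is no depth.
- order.job_done(): hands the job in; it is judged then, once.
Trained networks look in the newest picture that a camera, given by its name, has taken for a name from the list of things; names that differ only in an ending like _2 or _b are one class to them, and where a whole thing is asked for, a point or a joint stands for the part that bears it (a point fixed in the world has none). Each returns a list of dicts, best first, with "confidence" (0 to 1); they miss things now and then, are a little off and sometimes report something else, mostly with a low value. They report only what shows in the picture. A call takes as long as a camera call.
- spotter.regions_of(camera, name): "region" (420x560 bool, what is visible of it) and "centre" ([column, row] in pixels, amid what is visible of it).
- spotter.landmark_of(camera, name): "centre" ([column, row] in pixels: a listed point, or the origin of a listed thing).
The state is a dict: "clock": time; "qpos": joint angles; "qd": joint speeds; "tau": joint torques, N m; "position": TCP position; "eef_rot": TCP orientation; "ft_force": force on the tool from outside, world axes, zero at the start; "moment": the same for the moment, N m; "width": finger opening in m; "grip_force": force on a finger pad.
Only numpy, scipy, OpenCV 4.12 (cv2) and the standard library are available. Lean on these libraries where they do the work, as an engineer would, in place of code of your own. Each camera call takes 0.05 s, during which the arm holds its last target. There are 200 camera calls.

TASK

One corner of the H-shaped jig plate rocks. Press down on the blue spots at the corners with the fingertips until you find the one that gives, then press the yellow shim tab that sticks out from under that corner fully flat and leave it so. Only press, do not pick anything up: leave the other three tabs standing, the plate level in its place, and the tools around the jig where they are.

Things in the scene. Friction and masses are not known exactly. Their poses are not given: they have to be found in the camera images.
- jig_base: plywood base board of the jig, 290x270x10 mm, fixed to the table; origin at its underside on the axis of the round steel centre post (70 mm across) that carries the middle of the plate; x points away from the robot, y to the left, apart from its yaw
- plate: H-shaped aluminium jig plate, 8 mm thick, 0.7 to 1.1 kg, loose and level on the centre post and on grey seats under its four corners; origin at the centre of its underside, 45 mm above the table; x points away from the robot, y to the left, apart from its yaw. Two bars of 40x230 mm lie along y at x = -70 and +70 mm. A low boss (48 mm across, 6 mm high) stands at its middle
- front_left (a point): blue spot (18 mm across) on the top face of the plate's front left corner as seen from the robot (rear = away from it), where to press it; 53 mm above the table; the corner piece is 40 mm along x and some 60 mm along y. One of the four corners, looking like the rest, has a 4 mm gap under it: pressed here with 3 to 6 N it sinks 3 to 4 mm, and comes back when let go; the others are firm
- front_right (a point): blue spot (18 mm across) on the top face of the plate's front right corner as seen from the robot (rear = away from it), where to press it; 53 mm above the table; the corner piece is 40 mm along x and some 60 mm along y. One of the four corners, looking like the rest, has a 4 mm gap under it: pressed here with 3 to 6 N it sinks 3 to 4 mm, and comes back when let go; the others are firm
- rear_left (a point): blue spot (18 mm across) on the top face of the plate's rear left corner as seen from the robot (rear = away from it), where to press it; 53 mm above the table; the corner piece is 40 mm along x and some 60 mm along y. One of the four corners, looking like the rest, has a 4 mm gap under it: pressed here with 3 to 6 N it sinks 3 to 4 mm, and comes back when let go; the others are firm
- rear_right (a point): blue spot (18 mm across) on the top face of the plate's rear right corner as seen from the robot (rear = away from it), where to press it; 53 mm above the table; the corner piece is 40 mm along x and some 60 mm along y. One of the four corners, looking like the rest, has a 4 mm gap under it: pressed here with 3 to 6 N it sinks 3 to 4 mm, and comes back when let go; the others are firm
- shim_a (a joint): angle of one of four yellow shim tabs that look alike (the letters say nothing about which corner it stands at): 0 = standing raised, 0.5 rad = flat; starts between 0 and 0.06; a stiff hinge, it stays where it is left, and takes about 5 to 8 N at the press point; pressed flat, its hidden steel toe rises 4 mm and packs the gap under the rocking corner; under a firm corner it would jack the plate out of level
- shim_a_pad (a point): press point on top of tab shim_a (47 mm long, 28 wide, 4 thick), 36 mm out from its hinge. Each tab belongs to the corner it sticks out from under, on the robot's side: raised, this point lies 54 mm from that corner's blue spot along the plate's -x and about 60 mm above the table; flat, 60 mm from it and 43 mm above the table, 10 mm below the plate's top face
- shim_b (a joint): angle of one of four yellow shim tabs that look alike (the letters say nothing about which corner it stands at): 0 = standing raised, 0.5 rad = flat; starts between 0 and 0.06; a stiff hinge, it stays where it is left, and takes about 5 to 8 N at the press point; pressed flat, its hidden steel toe rises 4 mm and packs the gap under the rocking corner; under a firm corner it would jack the plate out of level
- shim_b_pad (a point): press point on top of tab shim_b (47 mm long, 28 wide, 4 thick), 36 mm out from its hinge. Each tab belongs to the corner it sticks out from under, on the robot's side: raised, this point lies 54 mm from that corner's blue spot along the plate's -x and about 60 mm above the table; flat, 60 mm from it and 43 mm above the table, 10 mm below the plate's top face
- shim_c (a joint): angle of one of four yellow shim tabs that look alike (the letters say nothing about which corner it stands at): 0 = standing raised, 0.5 rad = flat; starts between 0 and 0.06; a stiff hinge, it stays where it is left, and takes about 5 to 8 N at the press point; pressed flat, its hidden steel toe rises 4 mm and packs the gap under the rocking corner; under a firm corner it would jack the plate out of level
- shim_c_pad (a point): press point on top of tab shim_c (47 mm long, 28 wide, 4 thick), 36 mm out from its hinge. Each tab belongs to the corner it sticks out from under, on the robot's side: raised, this point lies 54 mm from that corner's blue spot along the plate's -x and about 60 mm above the table; flat, 60 mm from it and 43 mm above the table, 10 mm below the plate's top face
- shim_d (a joint): angle of one of four yellow shim tabs that look alike (the letters say nothing about which corner it stands at): 0 = standing raised, 0.5 rad = flat; starts between 0 and 0.06; a stiff hinge, it stays where it is left, and takes about 5 to 8 N at the press point; pressed flat, its hidden steel toe rises 4 mm and packs the gap under the rocking corner; under a firm corner it would jack the plate out of level
- shim_d_pad (a point): press point on top of tab shim_d (47 mm long, 28 wide, 4 thick), 36 mm out from its hinge. Each tab belongs to the corner it sticks out from under, on the robot's side: raised, this point lies 54 mm from that corner's blue spot along the plate's -x and about 60 mm above the table; flat, 60 mm from it and 43 mm above the table, 10 mm below the plate's top face
- sanding_block: brown cork sanding block, 60x100x31 mm, lying left of the jig; a loose bystander; origin at the centre of its underside
- hex_bolt: steel hexagon bolt with nut, 20x64x17 mm, lying left of the jig; a loose bystander; origin at the centre of its underside
- screwdriver_cross: red-handled screwdriver, 177 mm long, 27 mm thick, lying right of the jig; a loose bystander; origin at the centre of its underside
- wood_block: small wooden block, 28x34x49 mm, standing behind the jig; a loose bystander; origin at the centre of its underside
- tape_measure: orange tape measure, 38x88x69 mm, standing behind the jig; a loose bystander; origin at the centre of its underside

How it is judged (in metres and radians):
On the way, in this order (a step that is already met when the one before it is completed fails the run):
1. the rocking corner has been pressed down so that the plate tilts (angle between plate's own z axis and vertical above 0.02 rad and contact force between the fingers and plate above 1.5 N), for 0.1 s.
2. a shim tab is pressed flat (value of joint any of shim_a, shim_b, shim_c, shim_d above 0.44 rad), for 0.2 s.
At the end, for the whole second after the job is handed in: One tab is flat (over 0.44 of 0.5 rad), the other three raised (under 0.12), and the plate is at rest, level within 0.012 rad (so the tab is the rocking corner's: under a firm corner it jacks the plate out of level) and within 12 mm of its place (((value of joint shim_a above 0.44 rad and value of joint each of shim_b, shim_c, shim_d below 0.12 rad) or (value of joint each of shim_a, shim_c, shim_d below 0.12 rad and value of joint shim_b above 0.44 rad) or (value of joint each of shim_a, shim_b, shim_d below 0.12 rad and value of joint shim_c above 0.44 rad) or (value of joint each of shim_a, shim_b, shim_c below 0.12 rad and value of joint shim_d above 0.44 rad)) and angle between plate's own z axis and vertical below 0.012 rad and horizontal distance between plate and jig_base below 0.012 m and linear speed of plate below 0.01 m/s and height (world z) of plate below 0.052 m); the robot touches nothing.
It fails at once if a second shim tab was pressed down (two over 0.12 rad) (value of joint each of shim_a, shim_b above 0.12 rad or value of joint each of shim_a, shim_c above 0.12 rad or value of joint each of shim_a, shim_d above 0.12 rad or value of joint each of shim_b, shim_c above 0.12 rad or value of joint each of shim_b, shim_d above 0.12 rad or value of joint each of shim_c, shim_d above 0.12 rad).
It fails at once if the plate was lifted (by over 10 mm) or shoved (over 15 mm) (height (world z) of plate above 0.055 m or horizontal distance between plate and jig_base above 0.015 m).
It fails at once if one of the five loose things round the jig was moved over 20 mm (distance of any of sanding_block, hex_bolt, screwdriver_cross, wood_block, tape_measure from where it was at the start of the episode above 0.02 m).
It also fails if it takes over 45 s, if anything falls off the work surface, if the arm or the gripper's body presses on something with over 40 N, if the wrist force passes 120 N, or if a joint passes its speed limit or range.

## Working session

There is one attempt and no reset: what is moved stays moved. The work goes in short steps, Python scripts to look and compute and a tool call to move; the robot and the scene stay as the last step left them, time stands still between calls to the robot, and variables do not carry over. Pictures are saved under pics/ and viewed, at most 10 in all, crops included, and the job is handed in when it is done.

Besides the shell and the picture viewer there is one more tool, called after "Call:" as name(argument=value, ...), one argument or row to a line, values as JSON. arm_command: Moves the arm, as the interface text tells. Its arguments: {"type":"object","properties":{"translation":{"type":"array"},"roll":{"type":"array"},"jaw":{"type":"array"},"newtons":{"type":"number"}},"required":["translation","roll","jaw"]}

```bash
mkdir -p pics
cat > h.py <<'E'
import numpy as np, cv2
from rig import monitor, capture, order, spotter
def ray(c,uv):
    d=np.array([(uv[0]-c["cx"])/c["fx"],(uv[1]-c["cy"])/c["fy"],1.]);T=np.array(c["extrinsics"])
    d=T[:3,:3]@d; return T[:3,3],d/np.linalg.norm(d)
def atz(c,uv,z):
    o,d=ray(c,uv); return o+d*(z-o[2])/d[2]
def tri(a,ua,b,ub):
    A=np.zeros((3,3));y=np.zeros(3)
    for o,d in (ray(a,ua),ray(b,ub)):
        P=np.eye(3)-np.outer(d,d);A+=P;y+=P@o
    return np.linalg.solve(A,y)
E
python3 - <<'E'
from h import *
np.set_printoptions(precision=4,suppress=True)
cs={n:capture(n) for n in("scene","top")}
for n,c in cs.items(): cv2.imwrite(f"pics/{n}0.png",c["color"][:,:,::-1])
for p in("front_left","front_right","rear_left","rear_right","plate","shim_a_pad"):
    L={n:spotter.landmark_of(n,p) for n in cs}
    for n in cs: print(p,n,[(np.round(x["centre"],1),round(x["confidence"],2),atz(cs[n],x["centre"],.06 if 'shim' in p else .045 if p=='plate' else .053)) for x in L[n][:5]])
    if L["scene"] and L["top"] and 'shim' not in p: print("tri",tri(cs["scene"],L["scene"][0]["centre"],cs["top"],L["top"][0]["centre"]))
s=monitor.observe();print(s["clock"],s["position"],s["eef_rot"],s["ft_force"],s["width"])
E
```

```text
front_left scene [(array([302.9, 229.3]), 0.97, array([0.5264, 0.0262, 0.053 ])), (array([322.4, 239.5]), 0.74, array([0.4775, 0.0253, 0.053 ]))]
front_left top [(array([274.9, 238.2]), 0.78, array([0.5291, 0.0201, 0.053 ]))]
tri [0.5296 0.0209 0.0486]
front_right scene [(array([369.8, 192.9]), 0.62, array([ 0.509, -0.173,  0.053]))]
front_right top [(array([363.3, 248.1]), 0.61, array([ 0.5077, -0.1668,  0.053 ])), (array([321.1, 211.5]), 0.61, array([ 0.5853, -0.0778,  0.053 ]))]
tri [ 0.5069 -0.167   0.0564]
rear_left scene [(array([321.7, 240.9]), 0.27, array([0.4757, 0.0295, 0.053 ]))]
rear_left top [(array([280.5, 172.9]), 0.68, array([0.6673, 0.008 , 0.053 ]))]
tri [ 0.6185 -0.0359 -0.0488]
rear_right scene [(array([325.1, 169.3]), 0.6, array([ 0.6482, -0.1886,  0.053 ]))]
rear_right top [(array([367.1, 183. ]), 0.58, array([ 0.6455, -0.1755,  0.053 ]))]
tri [ 0.6426 -0.1763  0.0599]
plate scene [(array([318.1, 198.3]), 0.69, array([ 0.5854, -0.0895,  0.045 ]))]
plate top [(array([320.6, 211.3]), 0.87, array([ 0.5858, -0.0776,  0.045 ]))]
tri [ 0.5827 -0.0798  0.0505]
shim_a_pad scene [(array([322.6, 239.8]), 0.73, array([0.471 , 0.0329, 0.06  ]))]
shim_a_pad top [(array([269.1, 265.6]), 0.78, array([0.4721, 0.0325, 0.06  ])), (array([367.3, 210.6]), 0.4, array([ 0.587 , -0.1742,  0.06  ]))]
0.7 [0.2446 0.6023 0.2424] [[-0.9265  0.3763  0.0001]
 [ 0.3763  0.9265  0.0002]
 [-0.      0.0002 -1.    ]] [-0.3913  1.1701 -0.1599] 0.08592538325870813
```

View pics/scene0.png

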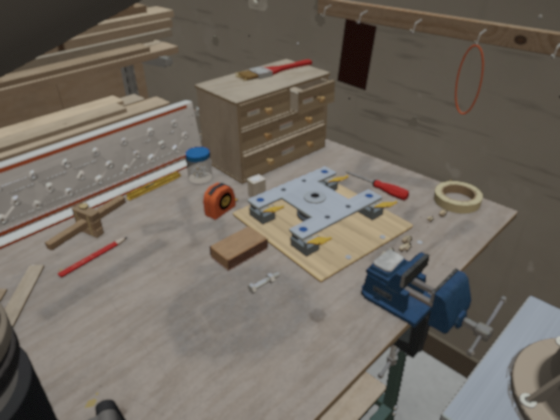

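View pics/top0.png

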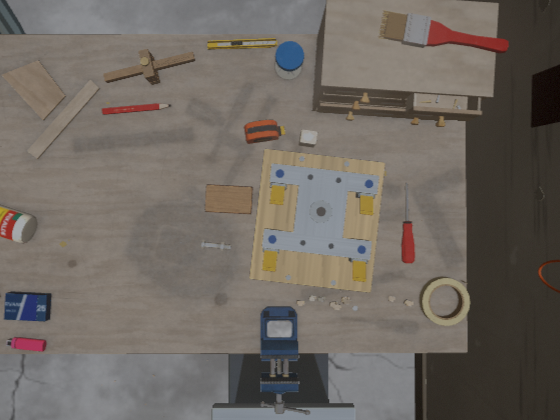

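The scene view shows the H plate right of centre, with the vise in front of it. In the top view the blue spots are at about (273,239), (362,250), (280,174) and (369,184). The tabs are at (270,261), (359,270), (277,194) and (366,205). Next I'll refine the spots by colour and fit the plate pose.

Run:
```python
from h import *
np.set_printoptions(precision=4,suppress=True)
cs={n:capture(n) for n in("scene","top")}
seed={"top":[(273,239),(362,250),(280,174),(369,184)],"scene":[(303,229),(370,195),(257,200),(325,170)]}
U={}
for n,c in cs.items():
    im=c["color"].astype(int);m=((im[...,2]-im[...,0]>45)&(im[...,2]>90)|((im[...,2]-im[...,0])>60)).astype(np.uint8)
    k,_,st,ce=cv2.connectedComponentsWithStats(m); ce=ce[1:];st=st[1:]
    U[n]=[]
    for s in seed[n]:
        d=np.hypot(*(ce-s).T)+50*(st[:,4]<6);j=d.argmin();U[n].append(ce[j]);print(n,s,ce[j],st[j,4],atz(c,ce[j],.053))
P=[]
for i in range(4): print("tri",tri(cs["scene"],U["scene"][i],cs["top"],U["top"][i]));P.append(atz(cs["top"],U["top"][i],.053)[:2])
P=np.array(P);FL,FR,RL,RR=P
print("centre",P.mean(0),"widths",FL-FR,RL-RR,RL-FL,RR-FR)
xa=(RL+RR-FL-FR);yaw=np.arctan2(xa[1],xa[0]);ya=FL+RL-FR-RR;print("yaw",np.degrees(yaw),np.degrees(np.arctan2(-ya[0],ya[1])))
for p in P:print("pad raised",p-.054*xa/np.linalg.norm(xa))
for n in cs:
    for x in spotter.regions_of(n,"shim_a_pad")[:5]:print(n,x["centre"],round(x["confidence"],2),atz(cs[n],x["centre"],.058))
```

```text
scene (303, 229) [302.7778 228.7778] 27 [0.5277 0.0251 0.053 ]
scene (370, 195) [368.5   195.125] 16 [ 0.5058 -0.1635  0.053 ]
scene (257, 200) [259.5789 199.4211] 19 [0.667 0.009 0.053]
scene (325, 170) [324.1667 171.0833] 12 [ 0.6443 -0.1804  0.053 ]
top (273, 239) [271.8636 238.9091] 44 [0.5276 0.0266 0.053 ]
top (362, 250) [361.2128 249.1915] 47 [ 0.5054 -0.1623  0.053 ]
top (280, 174) [279.4167 173.25  ] 48 [0.6666 0.0103 0.053 ]
top (369, 184) [368.5  183.56] 50 [ 0.6443 -0.1785  0.053 ]
tri [0.5273 0.0263 0.0538]
tri [ 0.5053 -0.1624  0.0537]
tri [0.6663 0.0101 0.0538]
tri [ 0.6438 -0.1788  0.0538]
centre [ 0.586 -0.076] widths [0.0221 0.1889] [0.0222 0.1888] [ 0.139  -0.0163] [ 0.1389 -0.0161]
yaw -6.657565206089657 -6.701511350265766
pad raised [0.4739 0.0328]
pad raised [ 0.4518 -0.1561]
pad raised [0.6129 0.0165]
pad raised [ 0.5907 -0.1722]
scene [318.5, 239.7] 0.75 [0.4784 0.0359 0.058 ]
top [268.8, 260.1] 0.79 [0.4834 0.0331 0.058 ]
top [358.3, 271.2] 0.32 [ 0.4597 -0.155   0.058 ]
```

Call:
arm_command(
  translation=[
    [-0.5,-0.5,0],
    [-1,-1,0],
    [-1,-1,0],
  ],
  roll=[-0.02,-0.043,-0.043],
  jaw=[1,1,1],
  newtons=30,
)

```text
clock: 1.27
position: [0.2923, 0.4933, 0.2426]
eef_rot: [[-0.992, 0.123, 0.002], [0.123, 0.992, -0.002], [-0.002, -0.002, -1.0]]
ft_force: [0.2, 1.0, 0.0]
width: 0.0319
grip_force: 0.0
```

Call:
arm_command(
  translation=[
    [-0.3,-0.5,0],
    [-0.6,-1,0],
  ],
  roll=[0,0],
  jaw=[1,1],
)

```text
clock: 1.52
position: [0.327, 0.4132, 0.2425]
eef_rot: [[-0.994, 0.114, 0.0], [0.114, 0.994, 0.001], [-0.0, 0.001, -1.0]]
ft_force: [1.0, 0.5, 0.6]
width: -0.0001
grip_force: 0.0
```

Call:
arm_command(
  translation=[
    [-0.35,-0.5,0],
    [-0.7,-1,0],
  ],
  roll=[0,0],
  jaw=[1,1],
)

```text
clock: 1.78
position: [0.3739, 0.3268, 0.2427]
eef_rot: [[-0.993, 0.115, 0.001], [0.115, 0.993, 0.001], [-0.001, 0.001, -1.0]]
ft_force: [0.4, 0.4, 0.3]
width: -0.0002
grip_force: 0.0
```

Call:
arm_command(
  translation=[
    [-0.35,-0.5,0],
    [-0.7,-1,0],
  ],
  roll=[0,0],
  jaw=[1,1],
)

```text
clock: 2.02
position: [0.4206, 0.2409, 0.2427]
eef_rot: [[-0.993, 0.115, 0.001], [0.115, 0.993, 0.001], [-0.001, 0.001, -1.0]]
ft_force: [0.7, 0.4, 0.3]
width: -0.0001
grip_force: 0.0
```

Call:
arm_command(
  translation=[
    [-0.35,-0.5,0.3],
    [-0.7,-1,0.6],
    [-0.7,-1,0.6],
    [-0.7,-1,0.6],
  ],
  roll=[0,0,0,0],
  jaw=[1,1,1,1],
)

```text
clock: 2.52
position: [0.4664, 0.1566, 0.1945]
eef_rot: [[-0.993, 0.115, 0.0], [0.115, 0.993, 0.001], [-0.0, 0.001, -1.0]]
ft_force: [0.6, 0.0, -0.4]
width: 0.0002
grip_force: 0.0
```

Call:
arm_command(
  translation=[
    [-0.25,-0.5,0.25],
    [-0.5,-0.9,0.5],
  ],
  roll=[0,0],
  jaw=[1,1],
)

```text
clock: 2.78
position: [0.4987, 0.0809, 0.1549]
eef_rot: [[-0.994, 0.111, 0.003], [0.111, 0.994, 0.002], [-0.002, 0.002, -1.0]]
ft_force: [0.0, 0.5, -0.1]
width: -0.0
grip_force: 0.0
```

Call:
arm_command(
  translation=[
    [-0.44,-0.634,0.4],
    [-0.44,-0.634,0.9],
    [-0.44,-0.634,0.9],
    [-0.44,-0.634,0.9],
  ],
  roll=[0,0,0,0],
  jaw=[1,1,1,1],
)

```text
clock: 3.28
position: [0.5277, 0.0271, 0.0836]
eef_rot: [[-0.994, 0.112, 0.002], [0.112, 0.994, 0.001], [-0.002, 0.002, -1.0]]
ft_force: [0.5, -0.3, 0.9]
width: -0.0001
grip_force: 0.0
```

Call:
arm_command(
  translation=[
    [0,0,0.15],
    [0,0,0.22],
    [0,0,0.25],
    [0,0,0.25],
  ],
  roll=[0,0,0,0],
  jaw=[1,1,1,1],
)

```text
clock: 3.78
position: [0.5268, 0.0256, 0.064]
eef_rot: [[-0.993, 0.115, -0.001], [0.115, 0.993, 0.002], [0.001, 0.002, -1.0]]
ft_force: [-5.4, 1.5, 14.4]
width: -0.0002
grip_force: 6.9
```

Call:
arm_command(
  translation=[
    [0,0,-0.3],
    [0,-0.5,-0.3],
    [0,-1,-0.3],
  ],
  roll=[0,0,0],
  jaw=[1,1,1],
)

```text
clock: 4.15
position: [0.518, -0.0549, 0.0869]
eef_rot: [[-0.994, 0.113, 0.001], [0.113, 0.994, 0.0], [-0.001, 0.001, -1.0]]
ft_force: [0.5, 0.0, 0.1]
width: -0.0
grip_force: 0.0
```

Call:
arm_command(
  translation=[
    [0,-0.5,0],
    [0,-1,0],
  ],
  roll=[0,0],
  jaw=[1,1],
)

```text
clock: 4.4
position: [0.5083, -0.1352, 0.0865]
eef_rot: [[-0.993, 0.115, 0.001], [0.115, 0.993, 0.0], [-0.001, 0.0, -1.0]]
ft_force: [0.7, -0.3, -0.7]
width: -0.0
grip_force: 0.0
```

Call:
arm_command(
  translation=[
    [0,-0.38,0],
    [0,-0.38,0.15],
    [0,-0.38,0.25],
    [0,-0.38,0.28],
    [0,-0.38,0.28],
  ],
  roll=[0,0,0,0,0],
  jaw=[1,1,1,1,1],
)

```text
clock: 5.03
position: [0.5045, -0.1627, 0.0641]
eef_rot: [[-0.994, 0.113, -0.002], [0.113, 0.994, 0.002], [0.002, 0.001, -1.0]]
ft_force: [-3.6, 0.6, 6.3]
width: -0.0002
grip_force: 3.7
```

Call:
arm_command(
  translation=[
    [0,0,-0.4],
    [-0.5,0,-0.5],
    [-1,0,-0.5],
  ],
  roll=[0,0,0],
  jaw=[1,1,1],
)

```text
clock: 5.4
position: [0.5863, -0.1717, 0.1047]
eef_rot: [[-0.994, 0.113, 0.002], [0.113, 0.994, 0.001], [-0.002, 0.001, -1.0]]
ft_force: [0.5, -0.4, -0.4]
width: 0.0
grip_force: 0.0
```

Call:
arm_command(
  translation=[
    [-0.5,0,0],
    [-0.75,0,0],
    [-0.75,0,0.3],
    [-0.75,0,0.46],
    [-0.75,0,0.49],
    [-0.75,0,0.49],
  ],
  roll=[0,0,0,0,0,0],
  jaw=[1,1,1,1,1,1],
)

```text
clock: 6.15
position: [0.644, -0.1801, 0.065]
eef_rot: [[-0.993, 0.115, 0.0], [0.115, 0.993, 0.0], [-0.0, 0.0, -1.0]]
ft_force: [0.4, -0.2, 0.5]
width: 0.0001
grip_force: 0.0
```

Call:
arm_command(
  translation=[
    [0,0,0.03],
    [0,0,0.03],
  ],
  roll=[0,0],
  jaw=[1,1],
)

```text
clock: 6.4
position: [0.6446, -0.1809, 0.0632]
eef_rot: [[-0.993, 0.116, 0.002], [0.116, 0.993, -0.0], [-0.002, -0.0, -1.0]]
ft_force: [0.4, 0.2, 3.4]
width: 0.0001
grip_force: 1.5
```

Call:
arm_command(
  translation=[
    [0,0,0.02],
    [0,0,0.02],
    [0,0,0.02],
  ],
  roll=[0,0,0],
  jaw=[1,1,1],
)

```text
clock: 6.78
position: [0.6446, -0.181, 0.0611]
eef_rot: [[-0.993, 0.115, 0.002], [0.115, 0.993, -0.001], [-0.002, -0.0, -1.0]]
ft_force: [2.2, -0.9, 2.9]
width: 0.0007
grip_force: 1.8
```

It sinks here at a steady ~3 N, so rear right looks like the rocking corner. I'll press on to the stop.

Call:
arm_command(
  translation=[
    [0,0,0.015],
    [0,0,0.03],
    [0,0,0.03],
    [0,0,0.03],
  ],
  roll=[0,0,0,0],
  jaw=[1,1,1,1],
)

```text
clock: 7.28
position: [0.6447, -0.1811, 0.0608]
eef_rot: [[-0.993, 0.116, 0.002], [0.116, 0.993, 0.0], [-0.002, 0.0, -1.0]]
ft_force: [-2.1, 0.4, 13.1]
width: 0.0001
grip_force: 7.1
```

Call:
arm_command(
  translation=[
    [0,0,-0.4],
    [0.3,0.02,-0.5],
    [0.71,0.03,-0.5],
    [0.71,0.03,-0.5],
    [0.71,0.03,-0.5],
  ],
  roll=[0,0,0,0,0],
  jaw=[1,1,1,1,1],
)

```text
clock: 7.9
position: [0.5878, -0.1713, 0.0979]
eef_rot: [[-0.993, 0.115, -0.0], [0.115, 0.993, 0.0], [0.001, 0.0, -1.0]]
ft_force: [-0.1, -0.6, 1.0]
width: -0.0001
grip_force: 0.0
```

Run:
```python
from h import *
c=capture("top");print(np.round(c["extrinsics"],3)[:3,3]);cv2.imwrite("pics/t1.png",cv2.resize(c["color"][140:300,230:400,::-1],None,fx=3.5,fy=3.5,interpolation=cv2.INTER_CUBIC));
```

```text
[0.584 0.03  1.019]
```

View pics/t1.png

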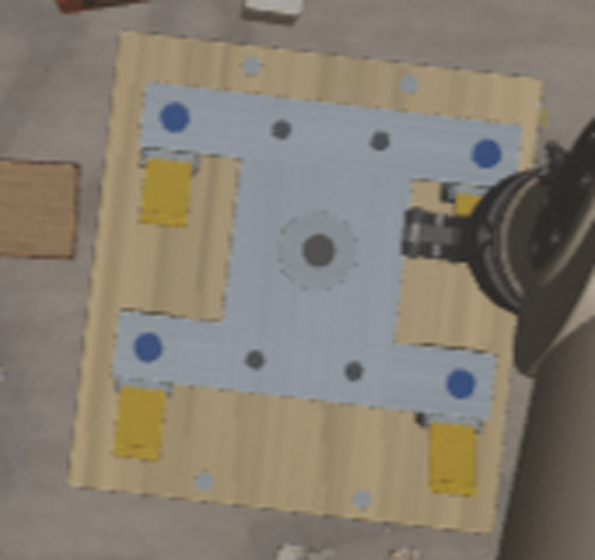

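The plate is back in place and the tool stands over the rear right tab. The other three tabs, at crop (165,190), (140,420) and (453,455), are clear.

Call:
arm_command(
  translation=[
    [0,0,0.25],
    [0,0,0.35],
    [0,0,0.42],
    [0,0,0.48],
    [0,0,0.52],
    [0,0,0.55],
    [0,0,0.55],
    [0,0,0.55],
  ],
  roll=[0,0,0,0,0,0,0,0],
  jaw=[1,1,1,1,1,1,1,1],
)

```text
clock: 8.95
position: [0.5861, -0.1715, 0.0539]
eef_rot: [[-0.993, 0.116, -0.004], [0.116, 0.993, 0.001], [0.004, 0.001, -1.0]]
ft_force: [-4.9, 1.0, 7.0]
width: -0.0001
grip_force: 3.7
```

Now near flat; press a bit further until it's firm.

Call:
arm_command(
  translation=[
    [0,0,0.02],
    [0,0,0.03],
    [0,0,0.03],
    [0,0,0.03],
  ],
  roll=[0,0,0,0],
  jaw=[1,1,1,1],
)

```text
clock: 9.45
position: [0.5861, -0.1716, 0.0536]
eef_rot: [[-0.993, 0.116, -0.004], [0.116, 0.993, 0.002], [0.004, 0.002, -1.0]]
ft_force: [-8.6, 2.2, 20.4]
width: -0.0001
grip_force: 10.4
```

Firm stop (20 N at flat height). Next I'll lift off and move aside, then look and verify.

Call:
arm_command(
  translation=[
    [0,0,-0.4],
    [0,0,-0.9],
    [0,0,-1],
  ],
  roll=[0,0,0],
  jaw=[1,1,1],
)

```text
clock: 9.82
position: [0.5895, -0.1723, 0.134]
eef_rot: [[-0.993, 0.115, 0.005], [0.115, 0.993, -0.001], [-0.005, -0.0, -1.0]]
ft_force: [0.8, -0.3, -0.4]
width: -0.0
grip_force: 0.0
```

Call:
arm_command(
  translation=[
    [0,-0.5,-0.5],
    [0,-1,-1],
    [0,-1,-1],
    [0,-1,-1],
  ],
  roll=[0,0,0,0],
  jaw=[1,1,1,1],
)

```text
clock: 10.32
position: [0.5781, -0.25, 0.2101]
eef_rot: [[-0.993, 0.115, -0.002], [0.115, 0.993, 0.002], [0.002, 0.002, -1.0]]
ft_force: [0.8, 0.6, -2.1]
width: 0.0
grip_force: 0.0
```

Run:
```python
from h import *
a=capture("top");b=capture("scene")
f=lambda i,k:cv2.resize(i[:,:,::-1],None,fx=k,fy=k,interpolation=cv2.INTER_CUBIC)
A=f(a["color"][140:300,230:400],2.4);B=f(b["color"][150:290,220:430],1.8)
h=max(len(A),len(B));p=lambda i:cv2.copyMakeBorder(i,0,h-len(i),0,0,cv2.BORDER_CONSTANT)
cv2.imwrite("pics/t2.png",np.hstack([p(A),p(B)]))
print(monitor.observe()["ft_force"])
```

```text
[-0.36818421 -0.21053858 -0.27638897]
```

View pics/t2.png

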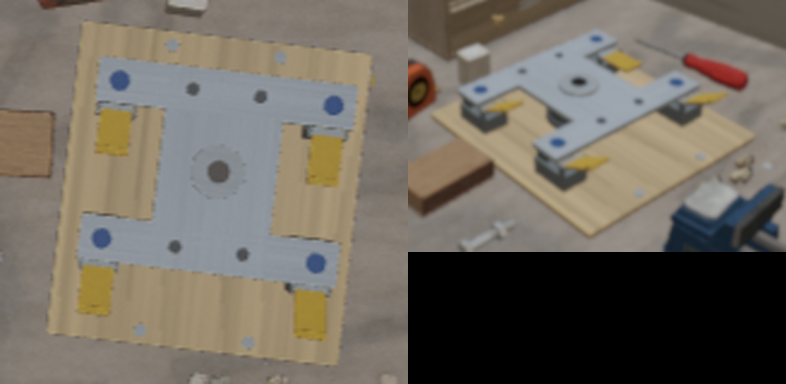

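The rear right tab lies flat (about (622,60) in the right-hand crop). The other three stand raised, the plate is level in place and the tools haven't moved.

```bash
python3 -c "
from rig import order
print(order.job_done())"
```

```text
the job is handed in; nothing more can be done
None
```

I found the rear right corner to be the one that rocks (it sank about 3 mm under about 3 N) and pressed its shim tab flat. The other three tabs stand raised, the plate looks level in its place, and the job is handed in; front left and front right were firm, and I did not press rear left.

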